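# Close the hinged casting mould, pin it and keep it pressed shut

### The arm

A 6-joint arm with a two-finger parallel gripper is mounted at the origin on the work surface. World frame = base frame: x ahead of the robot, y to its left, z up, the work surface at z = 0. Lengths are in mm, angles in rad, forces in N, time in s.
With the tool pointing down it reaches from about 350 to 875 mm from the base axis. Payload 15.5 kg.
Tool frame: the origin (TCP) lies midway between the tips of the shut fingers; the grasp point (between the pads) lies 19 mm behind it; z points along the fingers, y is the line along which they close (so a half turn about z gives the same grasp; the last joint's range is limited). The gripper opens to 85 mm and grips with 20 to 120 N. Pads are 22 mm wide; open, the fingers measure 114 mm over their backs; the gripper's body (76 mm by 85 mm) begins 54 mm behind the grasp point. The pads swing forward as they close: fully open they stand 13 mm farther back than shut.
Start: joints at [1.19, 0.494, 1.345, -0, 1.302, -0.096], TCP at [175.599, 599.826, 231.277] pointing down, gripper open.
Joint ranges: [-2.91, 2.91], [-0.82, 2.16], [0.22, 2.67], [-1.22, 4.37], [0.12, 2.79], [-3.08, 3.08]. Speed limits (rad/s): [1.89, 1.89, 2.57, 3.01, 3.01, 3.01].

### API

Orientations are given as a unit quaternion [w, x, y, z].
In Python, from rig import manip gives the robot as it stands.
- The arm moves only by the tool send_rows, never from a script. Its argument "commands" is a list that holds one entry, the list of rows, each a list of 7 numbers: the opening, from 0 (shut) to 1 (fully open), then the shift along the world's x, y, z in m, then the turn, a rotation vector about the world's x, y, z in degrees. A call has exactly 8 rows; each row is the pose to reach, as a shift and turn from the pose commanded when the call began; what a row does not reach only later rows make up. A row lasts 1/10 s, in which the tool goes at most 50 mm and 8.59 degrees, less where a joint would pass 70% of its speed; a pose out of reach is approached as far as the arm can. A call with a gripper value outside its range is refused whole. The fingers move at their own pace and stop on an object; "force" is the grip in N (left out, the last holds). Time passes only in rows, so rows that repeat a pose let the fingers close, or fill a call up. It gives the time, the measured TCP pose, the force, the opening and the grip force at its end, in the units of the state.
- manip.get_obs(): the state, without advancing time (a new reading comes with each control period).
- manip.grab_frame(name): name is "scene" or "top" or "wrist"; returns a dict with "img" (420x560x3 uint8, blue, green, red), "depth" (420x560 float32, mm along the optical axis (not along the pixel's ray), 0 where there is no reading), "fov_y" (degrees; the focal length in pixels is half the picture's height over the tangent of half this angle, whatever the lens; pixels are square), "cx", "cy" (the principal point, pixels), "extrinsics" (4x4, takes a point from camera to world coordinates); the wrist camera has in their place "tool_from_camera" (4x4, takes a point from camera to tool coordinates, whose origin is the TCP and whose axes are the flange's). Camera axes: x right, y down, z forward; pixel columns grow to the right and rows downward; lengths in mm; the calibration is good to about 2 mm. A picture is of the moment at which its call begins: read the wrist's pose just before it.
- manip.job_done(): hands the job in; it is judged then, once.
The state is a dict: "clock": time; "joint_pos": joint angles; "joint_vel": joint speeds; "tau": joint torques, N m; "ee_pos": TCP position; "eef_rot": TCP orientation; "force": force on the tool from outside, world axes, zero at the start; "ft_torque": the same for the moment, N m; "grip_width": finger opening in mm; "finger_force": force on a finger pad.
Only numpy, scipy, OpenCV 4.12 (cv2) and the standard library are available. Lean on these libraries where they do the work, as an engineer would, in place of code of your own. Each camera call takes 0.05 s, during which the arm holds its last target. There are 200 camera calls.

### The job

Close the hinged lid of the metal casting mould on the lab bench, then take the steel locking pin (the slim one with the collar, not the wooden-handled tamper) out of the white rack and push it down through the aligned holes of the lid tab and the lug below it. Press the pin fully home so that its collar squeezes the lid flat shut against the sprung ejector button inside, and finish while still holding the pin pressed down firmly: do not let go. Leave the tamper, bottle, beaker and jar where they are.

Things in the scene. Friction and masses are not known exactly. Their poses are not given: they have to be found in the camera images.
- mould: Lower half of an aluminium casting mould, bolted to the bench: block 100 x 110 x 40 mm (x, y, z) with a 50 x 50 mm lug on its -x side that carries the pin hole. Origin: centre of the block's underside, on the bench. -x points to the lug (roughly towards the robot), z up. With the lid shut its top is 56 mm above the bench.
- lid (a joint): Hinge angle of the upper half (lid), rad: 0 is flat shut (hard stop), grows as it opens upwards, to 1.6. Stiff hinge (0.2 N m): it stays where left; push its outer face down to close it. Near shut it meets a sprung ejector button, which lifts it back to 0.02-0.045 rad when released (the pin still enters). Flat shut takes about 6 N at the pin hole; 10 to 15 N holds it safely.
- lid_hinge (a point): Point on the hinge axis, 48 mm above the bench, 55 mm towards +x of the mould's origin; the axis is the mould's y direction. The lid is a plate 110 mm wide and 12 mm thick reaching from the hinge 100 mm towards the lug, then a tab 50 mm wide out to 150 mm. Its outer face lies 8 mm above the hinge axis when shut. Its z axis is the outward normal of the outer face.
- lid_hole (a point): Centre of the 14 mm through hole in the lid's tab, at the tab's outer face, 125 mm from the hinge axis. Tab 12 mm thick.
- lug_hole (a point): Centre of the mouth of the 14 mm through hole in the lower half's lug, at the lug's top, 43 mm above the bench, 70 mm towards -x of the mould's origin. The lug is 23 mm thick, open below (20 mm of air to the bench). When the lid is shut the lid's hole lies straight above.
- pin: Steel locking pin, loose, standing upright in a hole of the rack, 90 mm tall, 50 to 100 g. Origin at its lower tip, z up along the pin. From the tip: 8 mm taper, 10 mm diameter shank up to 44 mm, collar 26 mm diameter from 44 to 50 mm (its underside rests on the rack's top), round grip 16 mm diameter from 50 to 90 mm. With the pin home the collar lies on the lid's tab and the tip is 12 mm above the bench.
- pin_tip (a point): The lower tip of the locking pin, on its axis (same point as its origin).
- rack: White plastic block 60 x 130 x 50 mm (x, y, z), fixed on the bench. Two 14 mm through holes on its y axis, 35 mm either side of its middle: one holds the pin, the other the tamper. Origin: centre of its underside.
- tamper: Tamper with a fat turned wooden handle (38 mm wide, top 96 mm above the bench) standing in the other hole of the rack; to be left alone. Origin at its lower tip.
- bottle: White plastic bottle, 52 mm diameter, 110 mm tall, loose; to be left alone. Origin: centre of its underside.
- beaker: Empty glass beaker, 68 mm diameter, 85 mm tall, loose; to be left alone. Origin: centre of its underside.
- jar: White jar, 64 mm diameter, 75 mm tall, loose; to be left alone. Origin: centre of its underside.

How it is judged (in metres and radians):
On the way, in this order (a step that is already met when the one before it is completed fails the run):
1. the lid is closed down onto its ejector button (value of joint lid below 0.1 rad), for 0.2 s.
2. the pin has entered the lug's hole under the closed lid (value of joint lid below 0.1 rad and z of pin_tip in the frame of lug_hole below -0.008 m and horizontal distance between pin_tip and lug_hole below 0.006 m), for 0.1 s.
At the end, for the whole second after the job is handed in: The lid is flat shut (hinge below 0.013 rad), the pin stands in both holes (tip within 6 mm of the hole's axis and at least 27.5 mm below the lug's top, fully home being 31 mm), and the fingers hold the pin, which presses on the mould with more than 3.5 N, all through the last second (value of joint lid below 0.013 rad and z of pin_tip in the frame of lug_hole below -0.0275 m and horizontal distance between pin_tip and lug_hole below 0.006 m and contact force between pin and mould above 3.5 N and contact force between the fingers and pin above 1 N); the arm keeps its last pose, push and grip.
It fails at once if a bystander is knocked or moved by more than 30 mm (distance of any of bottle, beaker, jar, tamper from where it was at the start of the episode above 0.03 m).
It also fails if it takes over 54 s, if anything falls off the work surface, if the arm or the gripper's body presses on something with over 40 N, if the wrist force passes 120 N, or if a joint passes its speed limit or range.

## Working session

There is one attempt and no reset: what is moved stays moved. The work goes in short steps, Python scripts to look and compute and a tool call to move; the robot and the scene stay as the last step left them, time stands still between calls to the robot, and variables do not carry over. Pictures are saved under pics/ and viewed, at most 10 in all, crops included, and the job is handed in when it is done.

Besides the shell and the picture viewer there is one more tool, called as name([rows], argument=value, ...), one row to a line, values as JSON. send_rows: Moves the arm, as the interface text tells. Its arguments: {"type":"object","properties":{"commands":{"type":"array"},"force":{"type":"number"}},"required":["commands"]}

```bash
mkdir -p pics
cat > h.py <<'E'
import numpy as np, cv2
from rig import manip
def grab(n):
    f=manip.grab_frame(n); h=f["img"].shape[0]; f["f"]=h/2/np.tan(np.radians(f["fov_y"])/2); return f
def cloud(f,T):
    v,u=np.mgrid[:420,:560]; d=f["depth"]
    P=np.stack([(u-f["cx"])/f["f"]*d,(v-f["cy"])/f["f"]*d,d,np.ones_like(d)],-1)
    return (P@np.array(T).T)[...,:3]
def ray(f,T,u,v,z):
    T=np.array(T); d=T[:3,:3]@np.array([(u-f["cx"])/f["f"],(v-f["cy"])/f["f"],1]); o=T[:3,3]
    return o+d*(z-o[2])/d[2]
def wristT(f,o):
    from scipy.spatial.transform import Rotation as R
    q=o["eef_rot"]; W=np.eye(4); W[:3,:3]=R.from_quat([q[1],q[2],q[3],q[0]]).as_matrix(); W[:3,3]=o["ee_pos"]
    return W@np.array(f["tool_from_camera"])
E
python3 - <<'E'
from h import *
o=manip.get_obs(); print(o)
fs={}
for n in("top","scene"):
    f=grab(n); cv2.imwrite(f"pics/{n}0.png",f["img"]); np.save(n+"0.npy",f["depth"]); print(n,f["f"],f["cx"],f["cy"],np.array(f["extrinsics"]).round(3).tolist())
    import pickle; pickle.dump(f,open(n+"0.pkl","wb"))
E
```

```text
{'clock': 0.0, 'joint_pos': array([ 1.19049060e+00,  4.94211748e-01,  1.34613771e+00,  1.11813910e-05,
        1.30251715e+00, -9.55436722e-02]), 'joint_vel': array([-0.00108831, -0.00031184,  0.00091793, -0.00142409,  0.00034128,
        0.00191343]), 'tau': array([ 5.87843306e-05, -8.82125688e+01, -3.83878613e+01, -6.03346237e-06,
        1.01409975e-02,  5.61072102e-05]), 'ee_pos': array([175.46249854, 599.47981489, 230.68027351]), 'eef_rot': array([-1.55363762e-04,  1.41901890e-01,  9.89880522e-01, -6.17758763e-04]), 'force': array([ 0.17217522, -0.33334691, -0.06786678]), 'ft_torque': array([-0.00873223,  0.00711038,  0.0374584 ]), 'finger_force': 0.0, 'grip_width': 85.71937711300413}
top 420.7990697708451 277.60527460207925 210.79197053226727 [[-0.027, -0.994, 0.105, 515.936], [-1.0, 0.028, 0.006, 13.84], [-0.009, -0.104, -0.994, 1126.867], [0.0, 0.0, 0.0, 1.0]]
scene 398.6214666967928 274.3871959003704 215.1784926577591 [[0.803, 0.399, -0.443, 1081.865], [0.595, -0.508, 0.623, -632.558], [0.023, -0.764, -0.645, 738.539], [0.0, 0.0, 0.0, 1.0]]
```

View pics/top0.png

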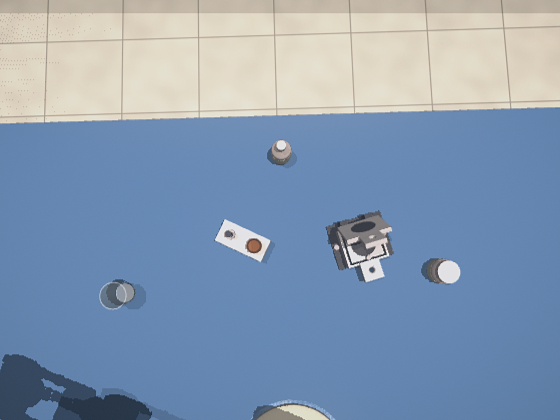

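View pics/scene0.png

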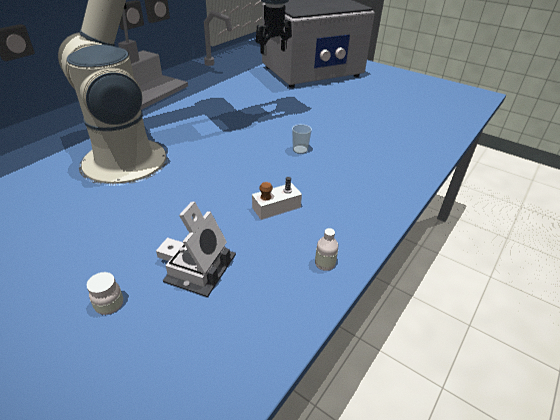

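The top view shows the rack at (243,241) with the pin at (230,235) and the tamper at (254,245). The mould is at (362,245) with its lug hole at (372,270), the jar at (448,272), and the lid is open by roughly 60–70°.

Run:
```python
from h import *
import pickle
f=pickle.load(open("top0.pkl","rb"));T=f["extrinsics"];P=cloud(f,T);g=f["img"]
hsv=cv2.cvtColor(g,cv2.COLOR_BGR2HSV)
w=((hsv[...,2]>170)&(hsv[...,1]<60)&(abs(P[...,2]-50)<8)).astype(np.uint8)
n,l,s,c=cv2.connectedComponentsWithStats(w)
for i in range(1,n):
    if s[i,4]>40:
        ct=np.argwhere(l==i)[:,::-1].astype(np.float32); b=cv2.boxPoints(cv2.minAreaRect(ct))
        print(s[i],[ray(f,T,*p,50)[:2].round(1).tolist() for p in b])
cr=g[215:290,205:400]; cv2.imwrite("pics/topcrop.png",cv2.resize(cr,None,fx=4,fy=4,interpolation=cv2.INTER_CUBIC))
print("lughole",ray(f,T,372,270,43)); print("pin",ray(f,T,230,234,90),"tamper",ray(f,T,254,245,96))
# lid: points above 60 near mould
m=(P[...,2]>62)&(P[...,2]<250); m[:,:310]=0;m[:,400:]=0;m[:200]=0;m[300:]=0
q=P[m]; print(len(q),q.min(0),q.max(0)); cc=q.mean(0);print(cc,np.linalg.svd(q-cc)[2] if len(q)<5000 else 0)
for (u,v) in [(380,232),(390,228),(345,243),(350,225),(372,270),(371,278)]: print(u,v,P[v,u].round(1))
f=pickle.load(open("scene0.pkl","rb"));P=cloud(f,f["extrinsics"]);
m=(P[...,2]>70)&(P[...,2]<250); m[:,:178]=0;m[:,226:]=0;m[:195]=0;m[280:]=0
q=P[m]; cc=q.mean(0);u=np.linalg.svd(q-cc,full_matrices=False);print(len(q),cc,u[1],u[2],q.max(0),q.min(0)); q2=q[np.argsort(-q[:,2])[:20]];print(q2.mean(0))
```

```text
[215 219  55  43 933] [[559.3, 185.1], [613.6, 158.8], [555.5, 41.8], [501.9, 68.5]]
[360 253  24  28 337] [[504.4, -178.7], [518.6, -225.9], [457.0, -243.2], [443.0, -196.3]]
lughole [ 471.76226255 -215.37132025   43.        ]
pin [570.84914481 139.48805263  90.        ] tamper [542.05082961  80.47291549  96.        ]
1120 [ 526.37286944 -243.23060407   62.18981933] [ 610.2995436  -129.49982828  192.60515741]
[ 566.82125022 -186.80325365  129.69722988] [[-0.41632006 -0.12509378  0.90057157]
 [ 0.27575068 -0.96121021 -0.00604158]
 [ 0.86639435  0.24581799  0.43466579]]
380 232 [ 562.5 -214.1  156.5]
390 228 [ 571.7 -240.6  144.9]
345 243 [ 542.1 -149.4   45. ]
350 225 [ 585.9 -159.3   75.3]
372 270 [ 470.  -224.4    0.5]
371 278 [ 451.9 -211.2   46.2]
1700 [ 569.33825932 -194.96126775  124.23987203] [1476.27542774 1229.08005802  105.99437975] [[-0.43673851  0.00116531  0.89958775]
 [-0.19172928  0.97690246 -0.09434761]
 [ 0.87891943  0.21368254  0.4264275 ]] [ 605.56796337 -130.61303338  187.08827837] [ 526.28423374 -246.79734828   70.01974487]
[ 541.55645778 -196.76472119  186.29972384]
```

View pics/topcrop.png

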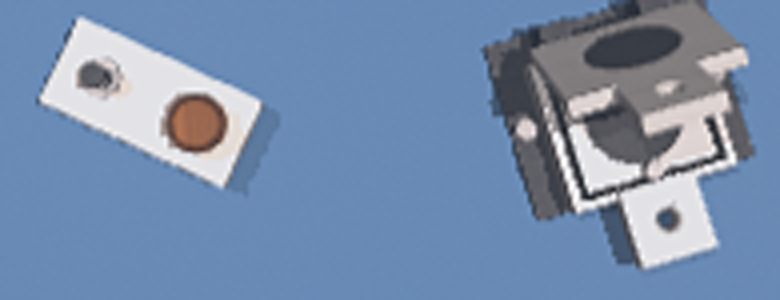

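The crop confirms it: the lug hole sits at crop pixel (668,219), and the lid's outer face points away from the robot and up at about 1.13 rad. The mould yaw is about 16°. I'll fly behind the lid with the fingers shut.

send_rows([
  [[0,0.022,-0.04,0,0,0,-7.5],[0,0.044,-0.08,0,0,0,-15],[0,0.066,-0.12,0,0,0,-22.5],[0,0.088,-0.16,0,0,0,-30],[0,0.11,-0.2,0,0,0,-37.5],[0,0.132,-0.24,0,0,0,-45],[0,0.154,-0.28,0,0,0,-52.5],[0,0.176,-0.32,0,0,0,-60]],
], force=30)

```text
clock: 0.9
ee_pos: [352.0, 278.1, 231.2]
eef_rot: [0.0, 0.62, 0.785, -0.0]
force: [0.8, 0.3, 0.2]
grip_width: -0.2
finger_force: 0.0
```

send_rows([
  [[0,0.022,-0.04,0,0,0,-5],[0,0.044,-0.08,0,0,0,-10],[0,0.066,-0.12,0,0,0,-15],[0,0.088,-0.16,0,0,0,-20],[0,0.11,-0.2,0,0,0,-25],[0,0.132,-0.24,0,0,0,-30],[0,0.154,-0.28,0,0,0,-35],[0,0.176,-0.32,0,0,0,-40]],
])

```text
clock: 1.7
ee_pos: [528.0, -42.1, 231.1]
eef_rot: [-0.0, 0.851, 0.526, -0.0]
force: [0.1, 0.6, -0.3]
grip_width: -0.3
finger_force: 0.0
```

send_rows([
  [[0,0.025,-0.034,0,0,0,0],[0,0.05,-0.068,0,0,0,0],[0,0.07,-0.102,0,0,0,0],[0,0.082,-0.136,0,0,0,0],[0,0.082,-0.136,-0.02,0,0,0],[0,0.082,-0.136,-0.04,0,0,0],[0,0.082,-0.136,-0.06,0,0,0],[0,0.082,-0.136,-0.081,0,0,0]],
])

```text
clock: 2.5
ee_pos: [609.4, -176.2, 149.2]
eef_rot: [-0.0, 0.85, 0.527, -0.0]
force: [0.4, -1.1, -0.7]
grip_width: 0.3
finger_force: 0.0
```

Run:
```python
from h import *
f=grab("scene"); cv2.imwrite("pics/s1.png",cv2.resize(f["img"][130:330,80:360],None,fx=2.5,fy=2.5)); o=manip.get_obs(); print(o["ee_pos"],o["force"])
```

```text
[ 607.82872736 -175.57754025  145.82212706] [-2.4581033   1.27996072 -4.84487085]
```

View pics/s1.png

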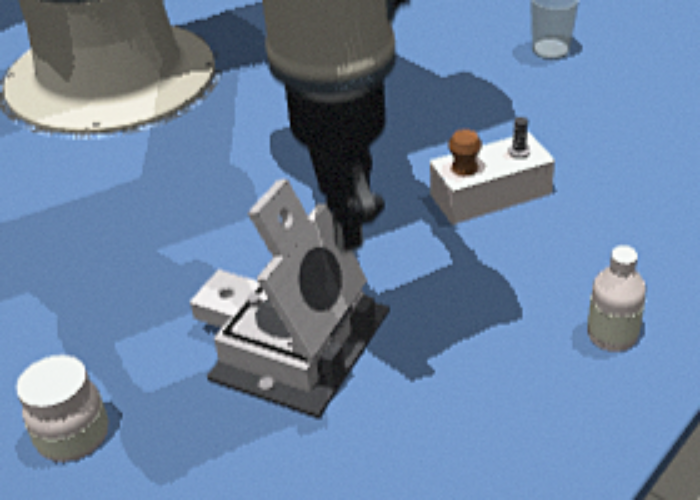

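The fingers, at (348,240), are behind the lid's outer face near the right edge of the view, with y' near 0. I'll sweep the lid down along its arc.

send_rows([
  [[0,-0.017,-0.005,0,0,0,0],[0,-0.035,-0.01,-0.002,0,0,0],[0,-0.052,-0.015,-0.004,0,0,0],[0,-0.0625,-0.018,-0.009,0,0,0],[0,-0.0725,-0.021,-0.015,0,0,0],[0,-0.081,-0.023,-0.022,0,0,0],[0,-0.088,-0.025,-0.028,0,0,0],[0,-0.0945,-0.027,-0.036,0,0,0]],
])

```text
clock: 3.35
ee_pos: [514.8, -203.3, 113.7]
eef_rot: [0.0, 0.85, 0.528, 0.0]
force: [0.4, 1.0, -0.2]
grip_width: -0.2
finger_force: 0.4
```

send_rows([
  [[0,-0.006,-0.002,-0.009,0,0,0],[0,-0.011,-0.003,-0.018,0,0,0],[0,-0.015,-0.004,-0.027,0,0,0],[0,-0.018,-0.005,-0.037,0,0,0],[0,-0.02,-0.006,-0.043,0,0,0],[0,-0.021,-0.006,-0.049,0,0,0],[0,-0.022,-0.006,-0.053,0,0,0],[0,-0.022,-0.006,-0.055,0,0,0]],
])

```text
clock: 4.15
ee_pos: [493.2, -209.3, 59.1]
eef_rot: [0.0, 0.849, 0.528, -0.0]
force: [-1.7, -1.4, 4.5]
grip_width: 0.0
finger_force: 2.5
```

Run:
```python
from h import *
o=manip.get_obs(); print(o["ee_pos"],o["force"])
f=grab("scene"); P=cloud(f,f["extrinsics"]); cv2.imwrite("pics/s2.png",cv2.resize(f["img"][130:330,80:360],None,fx=2.5,fy=2.5))
```

```text
[ 493.19314782 -209.26908233   59.08733145] [-1.74400319 -1.44549751  4.53567217]
```

View pics/s2.png

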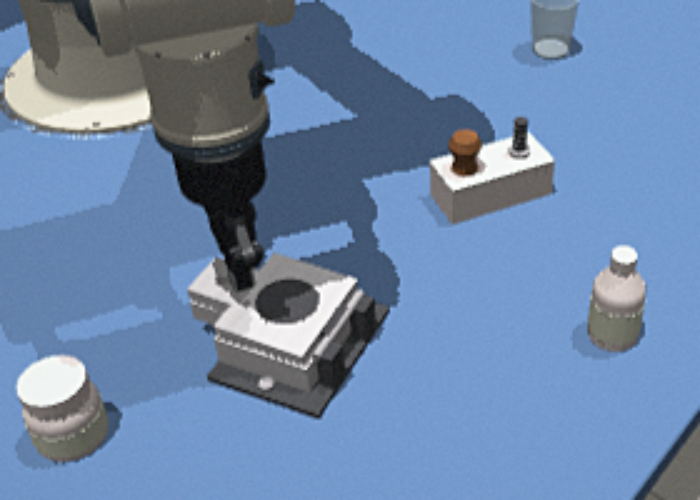

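The lid is down, with the fingers on the tab at (240,285). I'll lift off and go above the pin.

send_rows([
  [[0,0,0,-0.001,0,0,0],[0,0,0,-0.001,0,0,0],[0,0,0,0.02,0,0,0],[0,0,0,0.06,0,0,0],[0,0,0.02,0.1,0,0,0],[0.6,0.01,0.06,0.12,0,0,0],[0.6,0.02,0.105,0.13,0,0,0],[0.6,0.03,0.15,0.13,0,0,0]],
])

```text
clock: 5.0
ee_pos: [524.1, -57.8, 191.2]
eef_rot: [0.001, 0.85, 0.527, 0.001]
force: [1.0, -0.3, -0.2]
grip_width: 43.1
finger_force: 0.0
```

send_rows([
  [[0.6,0.01,0.045,0,0,0,0],[0.6,0.02,0.09,0,0,0,0],[0.6,0.03,0.13,0,0,0,0],[0.6,0.038,0.165,0,0,0,0],[0.6,0.046,0.185,0,0,0,0],[0.6,0.048,0.199,0,0,0,0],[0.6,0.048,0.199,0,0,0,0],[0.6,0.048,0.199,0,0,0,0]],
])

```text
clock: 5.8
ee_pos: [570.7, 139.4, 189.2]
eef_rot: [-0.0, 0.849, 0.528, -0.0]
force: [0.1, -0.0, 0.5]
grip_width: 51.3
finger_force: 0.0
```

Run:
```python
from h import *
import pickle
o=manip.get_obs(); f=grab("wrist"); pickle.dump((f,o),open("w1.pkl","wb")); cv2.imwrite("pics/w1.png",f["img"])
T=wristT(f,o); print(o["ee_pos"],T.round(2).tolist(),f["f"],f["cx"],f["cy"])
f=grab("top"); P=cloud(f,f["extrinsics"]); m=P[275:285,365:380]; print(np.median(P[255:262,365:372].reshape(-1,3),0))
```

```text
[570.7345784  139.36263788 189.19278242] [[0.9, -0.42, -0.13, 603.56], [-0.44, -0.86, -0.26, 205.82], [-0.0, 0.29, -0.96, 331.99], [0.0, 0.0, 0.0, 1.0]] 348.413213047219 281.4055542118928 204.9350335748522
[ 502.63378199 -202.63953486   63.01666234]
```

View pics/w1.png

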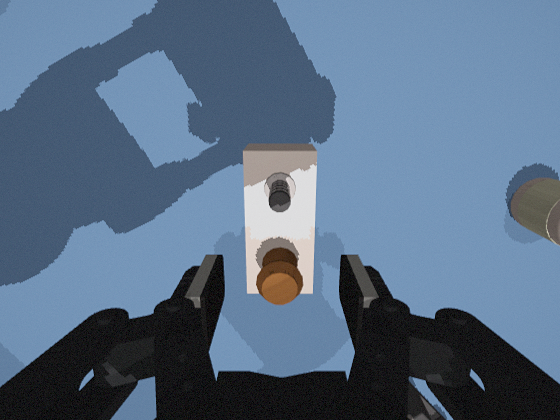

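The wrist view shows the rack between the fingers: pin top at about (279,201), collar about (280,186), tamper at (279,281). I'll measure the pin axis.

Run:
```python
from h import *
import pickle
f,o=pickle.load(open("w1.pkl","rb")); T=wristT(f,o); P=cloud(f,T)
g=cv2.cvtColor(f["img"],cv2.COLOR_BGR2GRAY)
m=np.zeros_like(g); m[165:218,260:300]=1
d=((g<110)&(m>0)); v,u=np.nonzero(d); print("dark",u.min(),u.max(),v.min(),v.max(),u.mean())
t=(P[...,2]>91)&(P[...,2]<101)&(m>0); v,u=np.nonzero(t); print("top px",len(u),u.mean(),v.mean(),P[t].mean(0))
t2=(P[...,2]>60)&(m>0); print(P[t2].mean(0),P[t2].max(0),P[t2].min(0))
print(ray(f,T,u.mean(),v.mean(),96))
# rack top
r=((g>150)&(abs(P[...,2]-50)<6)).astype(np.uint8); r[:,:235]=0; r[:,325:]=0
ct=np.argwhere(r)[:,::-1]; print(ct.min(0),ct.max(0)); 
for p in [(244,151),(317,151),(247,293),(313,293)]: print(ray(f,T,*p,50).round(1))
```

```text
dark 266 289 172 211 278.9539249146758
top px 394 279.24365482233503 200.38578680203045 [572.07674296 145.88402864  95.68157994]
[573.27947184 148.29641235  92.81245039] [603.56110676 205.81815646 331.99497109] [563.98383281 137.75166057  60.15032916]
[572.12424673 145.97664843  96.        ]
[243 151] [316 292]
[558.9 184.1  50. ]
[611.8 158.   50. ]
[500.4  68.5  50. ]
[554.5  41.7  50. ]
```

send_rows([
  [[0.6,0.0015,0.006,-0.02,0,0,0],[0.6,0.0015,0.006,-0.04,0,0,0],[0.6,0.0015,0.006,-0.06,0,0,0],[0.6,0.0015,0.006,-0.08,0,0,0],[0.6,0.0015,0.006,-0.1,0,0,0],[0.6,0.0015,0.006,-0.115,0,0,0],[0.6,0.0015,0.006,-0.125,0,0,0],[0.6,0.0015,0.006,-0.127,0,0,0]],
], force=80)

```text
clock: 6.7
ee_pos: [572.1, 145.0, 61.4]
eef_rot: [-0.0, 0.85, 0.527, -0.001]
force: [0.1, 0.3, -0.5]
grip_width: 51.1
finger_force: 0.0
```

send_rows([
  [[0,0,0,0,0,0,0],[0,0,0,0,0,0,0],[0,0,0,0,0,0,0],[0,0,0,0,0,0,0],[0,0,0,0,0,0,0],[0,0,0,0,0,0,0],[0,0,0,0,0,0,0],[0,0,0,0,0,0,0]],
], force=80)

```text
clock: 7.5
ee_pos: [573.1, 145.8, 63.2]
eef_rot: [0.0, 0.849, 0.528, 0.001]
force: [0.0, -1.0, 7.2]
grip_width: 13.7
finger_force: 77.9
```

send_rows([
  [[0,0,0,0.01,0,0,0],[0,0,0,0.025,0,0,0],[0,0,0,0.045,0,0,0],[0,0,0,0.065,0,0,0],[0,0,0,0.085,0,0,0],[0,0,0,0.095,0,0,0],[0,0,0,0.095,0,0,0],[0,0,0,0.095,0,0,0]],
])

```text
clock: 8.3
ee_pos: [572.3, 145.8, 157.0]
eef_rot: [-0.0, 0.85, 0.528, -0.0]
force: [0.1, -0.6, -0.8]
grip_width: 13.9
finger_force: 77.9
```

Run:
```python
from h import *
import pickle
o=manip.get_obs(); print(o["ee_pos"],o["force"],o["grip_width"],o["finger_force"])
f=grab("wrist"); pickle.dump((f,o),open("w2.pkl","wb"))
s=grab("scene"); pickle.dump(s,open("s3.pkl","wb"))
T=np.linalg.inv(np.array(s["extrinsics"])); p=T@np.r_[o["ee_pos"],1]; u=int(p[0]/p[2]*s["f"]+s["cx"]);v=int(p[1]/p[2]*s["f"]+s["cy"]); print(u,v)
a=cv2.resize(s["img"][v-50:v+50,u-50:u+50],(400,400),interpolation=cv2.INTER_CUBIC)
b=cv2.resize(f["img"][150:350,180:380],(400,400),interpolation=cv2.INTER_CUBIC)
cv2.imwrite("pics/g1.png",np.hstack([a,b]))
```

```text
[572.34037004 145.79602549 156.9521664 ] [ 0.11481838 -0.58106059 -0.76003209] 13.857699862364354 77.93651461601257
289 158
```

View pics/g1.png

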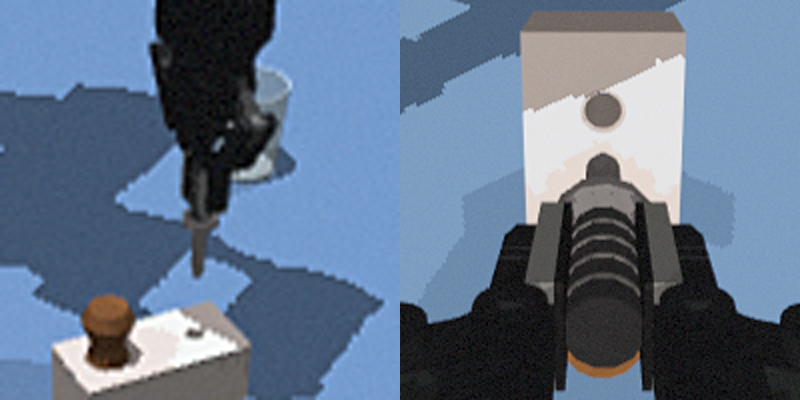

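The pin is held upright, with its tip at wrist crop (602,155) and scene crop (198,275). I'll triangulate the tip from these two views and refine the lid hole from the top view.

Run:
```python
from h import *
import pickle
f,o=pickle.load(open("w2.pkl","rb")); T=wristT(f,o); s=pickle.load(open("s3.pkl","rb")); S=np.array(s["extrinsics"])
for z in (97,100,103): print(z,ray(f,T,281,228,z)[:2]-o["ee_pos"][:2], ray(s,S,288.5,176.5,z)[:2]-o["ee_pos"][:2])
P=cloud(f,T); print("tip depth",P[226:236,281].round(1).tolist())
t=grab("top"); E=t["extrinsics"]; cv2.imwrite("pics/t2.png",cv2.resize(t["img"][225:295,320:410],None,fx=6,fy=6,interpolation=cv2.INTER_CUBIC))
g=cv2.cvtColor(t["img"],cv2.COLOR_BGR2GRAY)
w=g[262:280,362:382]; print(w)
d=np.clip(150.-w,0,None)
```

```text
97 [-1.11906617 -1.3748267 ] [-0.22602818  1.29669206]
100 [-0.61701159 -0.37178534] [ 2.15769863 -2.34915352]
103 [-0.114957    0.63125602] [ 4.54142543 -5.99499909]
tip depth [[573.5, 149.0, 107.4], [573.8, 149.5, 110.5], [573.7, 149.3, 111.7], [573.6, 149.1, 112.6], [573.5, 149.0, 114.1], [573.7, 149.4, 116.6], [573.7, 149.3, 117.9], [573.7, 149.3, 119.6], [573.6, 149.1, 120.5], [573.6, 149.1, 122.0]]
[[227 227 226 226 226 226 226 226 226 227 226 226 226 226 226 226 226 227
  230 207]
 [228 226 226 226 226 226 226 226 226 226 226 226 226 226 226 226 225 226
  229 229]
 [227 227 226 226 227 226 226 226 226 227 226 227 226 226 226 226 226 226
  227 232]
 [229 228 226 226 226 226 226 226 226 227 229 229 229 228 227 226 226 226
  227 230]
 [232 229 227 226 226 226 226 226 229 220 220 201 205 225 228 227 226 226
  227 228]
 [178 228 227 226 226 226 226 227 228 162 132 118 134 169 210 227 226 225
  226 227]
 [121 229 228 226 226 226 227 230 215 102  70  78  99 101 176 228 227 226
  226 226]
 [106 231 229 227 226 226 227 230 178  78  68  82  97  81 144 219 227 226
  226 226]
 [105 178 228 227 226 226 227 231 195  83  75  82  98  81 137 213 226 226
  226 226]
 [109 122 229 228 226 226 226 230 212 119  80  84 104  91 167 225 227 226
  226 226]
 [113  97 231 230 226 226 226 227 227 193 138 127 113  99 202 228 226 226
  226 226]
 [ 90  89 178 229 227 226 226 226 228 226 218 204 197 208 226 227 226 226
  226 226]
 [ 81 104 121 229 228 226 226 225 226 227 228 226 226 229 227 226 226 226
  226 226]
 [ 83 114  92 231 229 226 226 226 226 226 227 226 226 226 226 226 226 226
  226 226]
 [ 78  92  87 178 229 227 225 226 226 226 225 225 226 226 226 226 226 226
  227 228]
 [ 82  82  91 120 229 228 227 226 226 225 226 226 226 226 226 227 228 229
  231 233]
 [ 85  83 107  91 232 230 226 226 226 226 226 226 228 229 230 232 233 199
  196 165]
 [ 86  77  91  86 177 229 227 227 226 227 229 231 232 217 197 178 162 133
  133 113]]
```

send_rows([
  [[0,0,0,0.03,0,0,0],[0,0,0,0.06,0,0,0],[0,-0.008,-0.03,0.06,0,0,0],[0,-0.02,-0.07,0.06,0,0,0],[0,-0.032,-0.115,0.06,0,0,0],[0,-0.044,-0.16,0.06,0,0,0],[0,-0.056,-0.205,0.06,0,0,0],[0,-0.068,-0.25,0.06,0,0,0]],
])

```text
clock: 9.25
ee_pos: [503.6, -105.7, 216.7]
eef_rot: [-0.0, 0.849, 0.528, -0.0]
force: [1.4, -0.8, -0.9]
grip_width: 14.0
finger_force: 78.0
```

send_rows([
  [[0,-0.012,-0.044,-0.01,0,0,0],[0,-0.024,-0.08,-0.025,0,0,0],[0,-0.03,-0.1,-0.04,0,0,0],[0,-0.032,-0.111,-0.055,0,0,0],[0,-0.032,-0.111,-0.065,0,0,0],[0,-0.032,-0.111,-0.072,0,0,0],[0,-0.032,-0.111,-0.072,0,0,0],[0,-0.032,-0.111,-0.072,0,0,0]],
])

```text
clock: 10.05
ee_pos: [472.9, -214.5, 145.5]
eef_rot: [-0.0, 0.849, 0.528, 0.0]
force: [-0.7, -0.8, -0.4]
grip_width: 13.8
finger_force: 78.0
```

Run:
```python
from h import *
import pickle
o=manip.get_obs(); print(o["ee_pos"],o["force"],o["grip_width"])
f=grab("wrist"); pickle.dump((f,o),open("w3.pkl","wb"))
s=grab("scene"); pickle.dump(s,open("s4.pkl","wb"))
t=pickle.load(open("top0.pkl","rb"))
print("top hole",ray(t,t["extrinsics"],373.2,269.6,59.5))
T=np.linalg.inv(np.array(s["extrinsics"])); p=T@np.r_[o["ee_pos"],1]; u=int(p[0]/p[2]*s["f"]+s["cx"]);v=int(p[1]/p[2]*s["f"]+s["cy"])+20; print(u,v)
a=cv2.resize(s["img"][v-40:v+40,u-40:u+40],(400,400),interpolation=cv2.INTER_CUBIC)
b=cv2.resize(f["img"][150:290,210:350],(400,400),interpolation=cv2.INTER_CUBIC)
cv2.imwrite("pics/g2.png",np.hstack([a,b]))
```

```text
[ 472.90750507 -214.4837061   145.50671379] [-0.72767453 -0.7712954  -0.36997387] 13.761764061590947
top hole [ 473.34806523 -214.93492038   59.5       ]
163 234
```

View pics/g2.png

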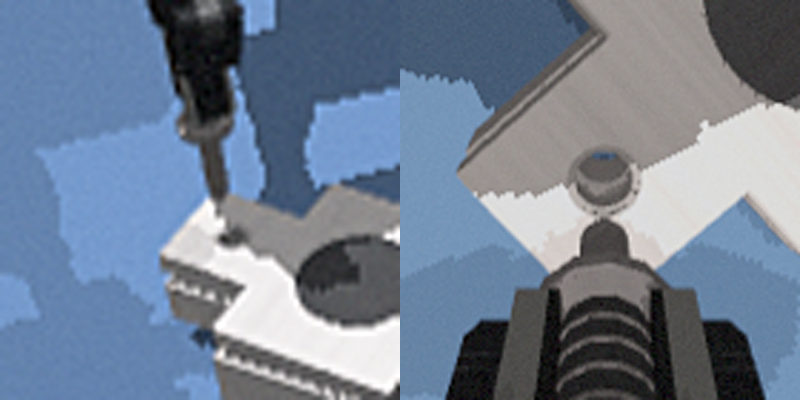

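The wrist crop shows the hole's ring at (604,181) and the tip at (603,225). The scene crop shows the hole at (232,235) and the tip at (222,212).

Run:
```python
from h import *
import pickle
f,o=pickle.load(open("w3.pkl","rb")); T=wristT(f,o); s=pickle.load(open("s4.pkl","rb")); S=s["extrinsics"]
print("hole w",ray(f,T,281.4,213.4,59.5)[:2],"s",ray(s,S,169.4,240.7,59.5)[:2])
z=o["ee_pos"][2]-58
print("tip w",ray(f,T,281.1,228,z)[:2],"s",ray(s,S,167.4,236.2,z)[:2],o["ee_pos"])
P=cloud(f,T); print(np.median(P[215:222,262:268].reshape(-1,3),0))
```

```text
hole w [ 472.46949167 -215.05855141] s [ 472.01821223 -212.33118372]
tip w [ 472.18884587 -215.22977914] s [ 481.954102   -222.12554265] [ 472.90750507 -214.4837061   145.50671379]
[ 461.0146544  -211.8261617    62.75773625]
```

send_rows([
  [[0,0.0003,0,-0.008,0,0,0],[0,0.0003,0,-0.016,0,0,0],[0,0.0003,0,-0.022,0,0,0],[0,0.0003,0,-0.027,0,0,0],[0,0.0003,0,-0.031,0,0,0],[0,0.0003,0,-0.035,0,0,0],[0,0.0003,0,-0.038,0,0,0],[0,0.0003,0,-0.038,0,0,0]],
])

```text
clock: 10.95
ee_pos: [472.8, -215.0, 106.9]
eef_rot: [-0.0, 0.85, 0.528, -0.0]
force: [0.3, 1.2, -1.3]
grip_width: 13.9
finger_force: 77.9
```

send_rows([
  [[0,0,0,-0.004,0,0,0],[0,0,0,-0.008,0,0,0],[0,0,0,-0.012,0,0,0],[0,0,0,-0.015,0,0,0],[0,0,0,-0.018,0,0,0],[0,0,0,-0.021,0,0,0],[0,0,0,-0.024,0,0,0],[0,0,0,-0.024,0,0,0]],
])

```text
clock: 11.75
ee_pos: [472.8, -215.0, 82.8]
eef_rot: [-0.0, 0.849, 0.528, -0.0]
force: [1.5, 2.7, -2.0]
grip_width: 14.4
finger_force: 77.9
```

send_rows([
  [[0,0,0,-0.003,0,0,0],[0,0,0,-0.005,0,0,0],[0,0,0,-0.007,0,0,0],[0,0,0,-0.009,0,0,0],[0,0,0,-0.01,0,0,0],[0,0,0,-0.011,0,0,0],[0,0,0,-0.011,0,0,0],[0,0,0,-0.011,0,0,0]],
], force=100)

```text
clock: 12.55
ee_pos: [472.8, -215.1, 72.2]
eef_rot: [-0.0, 0.85, 0.528, -0.0]
force: [-0.6, 4.5, 0.1]
grip_width: 13.2
finger_force: 97.8
```

send_rows([
  [[0,0,0,-0.001,0,0,0],[0,0,0,-0.0015,0,0,0],[0,0,0,-0.002,0,0,0],[0,0,0,-0.0025,0,0,0],[0,0,0,-0.003,0,0,0],[0,0,0,-0.003,0,0,0],[0,0,0,-0.003,0,0,0],[0,0,0,-0.003,0,0,0]],
])

```text
clock: 13.35
ee_pos: [472.8, -215.1, 69.3]
eef_rot: [-0.0, 0.85, 0.528, -0.0]
force: [-1.8, 4.1, 5.5]
grip_width: 13.3
finger_force: 98.2
```

send_rows([
  [[0,0,0.0005,-0.0005,0,0,0],[0,0,0.0005,-0.001,0,0,0],[0,0,0.0005,-0.0015,0,0,0],[0,0,0.0005,-0.0015,0,0,0],[0,0,0.0005,-0.0015,0,0,0],[0,0,0.0005,-0.0015,0,0,0],[0,0,0.0005,-0.0015,0,0,0],[0,0,0.0005,-0.0015,0,0,0]],
])

```text
clock: 14.15
ee_pos: [473.0, -215.1, 68.8]
eef_rot: [0.001, 0.849, 0.528, 0.0]
force: [-7.0, 3.4, 26.1]
grip_width: 13.6
finger_force: 101.0
```

send_rows([
  [[0,-0.0003,0,0.0002,0,0,0],[0,-0.0003,0,0.0003,0,0,0],[0,-0.0003,0,0.0003,0,0,0],[0,-0.0003,0,0.0003,0,0,0],[0,-0.0003,0,0.0003,0,0,0],[0,-0.0003,0,0.0003,0,0,0],[0,-0.0003,0,0.0003,0,0,0],[0,-0.0003,0,0.0003,0,0,0]],
])

```text
clock: 14.95
ee_pos: [472.9, -215.1, 68.9]
eef_rot: [0.001, 0.849, 0.528, 0.0]
force: [-5.9, 3.5, 20.0]
grip_width: 13.7
finger_force: 100.8
```

Run:
```python
from h import *
s=grab("scene"); o=manip.get_obs(); print(o["ee_pos"],o["force"],o["finger_force"])
f=grab("wrist"); P=cloud(s,s["extrinsics"])
a=cv2.resize(s["img"][200:280,130:210],(400,400),interpolation=cv2.INTER_CUBIC)
b=cv2.resize(f["img"][130:330,180:380],(400,400),interpolation=cv2.INTER_CUBIC)
cv2.imwrite("pics/g3.png",np.hstack([a,b]))
```

```text
[ 472.87774026 -215.0853767    68.85795355] [-4.50233677  4.38275545 21.07565158] 100.80322265625
```

View pics/g3.png

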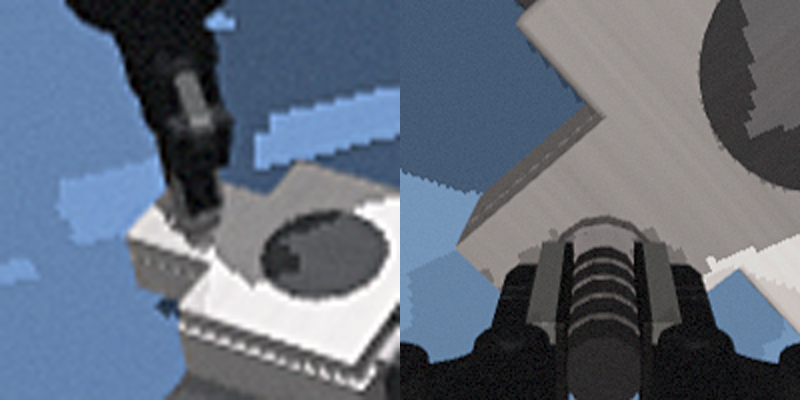

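The collar sits on the tab, the lid is flat against the lug, and the push is steady at about 20 N.

```bash
python3 -c "
from rig import manip
print(manip.job_done())"
```

```text
the job is handed in; nothing more can be done
None
```

I closed the lid, put the pin through both holes, and handed the job in with the pin still gripped (about 100 N) and pressed down at about 20 N; the hand-in returned no verdict.

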